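# Deburr the mouth of a cup at the silversmith's bench

### The arm

A 6-joint arm with a two-finger parallel gripper is mounted at the origin on the work surface. World frame = base frame: x ahead of the robot, y to its left, z up, the work surface at z = 0. Lengths are in m, angles in degrees, forces in N, time in s.
With the tool pointing down it reaches from about 0.35 to 0.875 m from the base axis. Payload 4.2 kg.
Tool frame: the origin (TCP) lies on the front face of the gripper's body, between the roots of the fingers; the fingertips stand finger_overhang ahead of it and the grasp point (between the pads) lies 51 mm ahead of it (finger_overhang is the distance from the TCP to the fingertips, in m); z points along the fingers, y is the line along which they close (so a half turn about z gives the same grasp; the last joint's range is limited). The gripper opens to 87 mm and grips with 3 to 60 N. Pads are 19 mm wide; open, the fingers measure 117 mm over their backs; the gripper's body (75 mm by 190 mm) begins 51 mm behind the grasp point.
Start: joints at [-53.766, 22.042, 0.453, 0, -68.411, -14.817], TCP at [0.228, -0.582, 0.292] pointing down, gripper open.
Joint ranges: [-179.83, 179.83], [-69.29, 118.12], [-61.27, 80.66], [-181.25, 117.63], [-171.15, -9.14], [-177.46, 177.46]. Speed limits (degrees/s): [159.86, 159.86, 180, 180, 180, 180].

### API

Orientations are given as a 3x3 rotation matrix whose columns are the frame's x, y, z axes.
In Python, from station import sense, capture, camera_model, finish_job, finger_overhang gives the robot as it stands. The module is installed in compiled form; this text tells all that it offers.
- The arm moves only by the tool jog_arm, never from a script. Its argument "rows" is a list that holds one entry, the list of rows, each a list of 4 numbers: the shift along the tool's x, y, z in m, then the turn about the tool's z in rad. A call has 1 to 20 rows; each row shifts and turns the commanded pose from where the row before left it, along the tool's axes as they then stand; what a row does not reach is not made up. A row lasts 1/8 s, in which the tool goes at most 62.5 mm and 10.7 degrees, less where a joint would pass 70% of its speed; a pose out of reach is approached as far as the arm can. A call is refused whole if a number of a shift passes 0.0625 or a number of a turn 0.188, either way. A call with a gripper value outside its range is refused whole. "claw" is the opening, from 0 (shut) to 1 (fully open), set as the call begins (left out, the last holds). The fingers move at their own pace and stop on an object; the grip force is fixed at half the most. Time passes only in rows, so rows that do not move let the fingers close. It gives the time, the measured TCP pose, the force, the opening and the grip force at its end, in the units of the state.
- sense(): the state, without advancing time (a new reading comes with each control period).
- capture(name): name is "scene" or "top" or "wrist"; returns the picture (400x640x3 uint8, red, green, blue); there is no depth.
- camera_model(name): a dict with "fovy" (degrees; the focal length in pixels is half the picture's height over the tangent of half this angle, whatever the lens; pixels are square), "cx", "cy" (the principal point, pixels), "eye" and "rotation" of the camera in the world. Camera axes: x right, y down, z forward; pixel columns grow to the right and rows downward; lengths in m; the calibration is good to about 2 mm. A picture is of the moment at which its call begins: read the wrist's pose just before it. camera_model takes no time and is no camera call; for the wrist camera it gives the pose at the moment of the call.
- finish_job(): hands the job in; it is judged then, once.
The state is a dict: "time_s": time; "joints": joint angles; "joint_velocities": joint speeds; "effort": joint torques, N m; "tcp_pos": TCP position; "ee_rot": TCP orientation; "wrist_force": force on the tool from outside, world axes, zero at the start; "moment": the same for the moment, N m; "gripper_width": opening from 0.0 (shut) to 1.0 (fully open); "gripper_force": force on a finger pad.
Only numpy, scipy, OpenCV 4.12 (cv2) and the standard library are available. Lean on these libraries where they do the work, as an engineer would, in place of code of your own. Each camera call takes 0.05 s, during which the arm holds its last target. There are 200 camera calls.

### The job

Take the deburring tool out of its tray and, with its disc blade flat on the mouth edge of the wide handled cup in the sprung rest, run it once all the way round the edge: start above the cup's handle, go counter-clockwise as seen from above and finish above the handle again, keeping the cup lightly pressed down on its spring all the way without ever driving it to the bottom. Then stand the tool upright in its tray again, and do not press on the narrow-necked vase in the other rest.

Things in the scene. Friction and masses are not known exactly. Their poses are not given: they have to be found in the camera images.
- deburrer_grip (a point): Middle of the handle of the loose deburring tool, which stands upright like a rubber stamp in the tray; 0.2 kg, 90 mm tall, round (yaw does not matter). Bottom up: flat steel disc blade, 36 mm diameter, 10 mm thick; 16 mm neck; pale wooden handle, 28 mm diameter, from 28 to 90 mm above the blade's underside. The point is on the axis, 58 mm above the blade's underside; z is up the handle.
- deburrer_blade (a point): Centre of the underside of the tool's disc blade, 58 mm below the handle point along the tool's axis. This flat face works on the edge.
- cup_mouth (a point): Mouth centre of the wide cup, level with its rim, 120 mm above the table; z up, x points to its one loop handle (reaches 70 mm from the axis, 11 mm below the rim). Mouth 80 mm outer, 70 mm inner diameter: the edge is a flat ring 5 mm wide, mean radius 37.5 mm; the blade is centred on it. Silver metal, on a steel rest fixed to the table (round foot 110 mm wide); it can only sink straight down on a spring.
- cup (a joint): The cup's sprung rest. Joint value: how far the vessel is pressed down on its spring, in m: 0 is up at rest, 0.025 is the hard stop. It springs back by itself. It takes about 2.6 N to start and 2 N more per 10 mm; about 10 mm is a good light pressure; under 2 mm is no proper contact, over 22 mm is too hard.
- vase_mouth (a point): Centre of the mouth of the narrow-necked pear-shaped vase, same metal, no handle, mouth 42 mm outer diameter, belly 80 mm, top 130 mm above the table, in a second rest of the same kind. Not to be worked on.
- vase (a joint): The vase's sprung rest. Joint value: how far the vessel is pressed down on its spring, in m: 0 is up at rest, 0.025 is the hard stop. It springs back by itself.
- tray: Shallow open square wooden tray fixed to the table, the tool's place: outside 110 x 110 mm, walls 5 mm thick and 18 mm high, inner floor 5 mm above the table. Origin: centre of its underside. The tool starts anywhere near its middle.
Things that resemble listed ones, but are neither listed nor needed, are in the scene too. Leave any blue or pink look-alike of the part that bears deburrer_grip alone.

How it is judged (in metres and radians):
On the way, in this order (a step that is already met when the one before it is completed fails the run):
1. the blade is pressed on the cup's mouth edge, above the handle (value of joint cup above 0.002 m and z of deburrer_blade in the frame of cup_mouth between -0.007 and 0.007 m and distance between deburrer_blade and cup_mouth below 0.058 m and x of deburrer_blade in the frame of cup_mouth above 0.019 m and y of deburrer_blade in the frame of cup_mouth between -0.019 and 0.019 m), for 0.1 s.
2. the blade is pressed on the cup's mouth edge, an eighth of the way round (value of joint cup above 0.002 m and z of deburrer_blade in the frame of cup_mouth between -0.007 and 0.007 m and distance between deburrer_blade and cup_mouth below 0.058 m and x of deburrer_blade in the frame of cup_mouth above 0.019 m and y of deburrer_blade in the frame of cup_mouth above 0.019 m), for 0.1 s.
3. the blade is pressed on the cup's mouth edge, a quarter of the way round (value of joint cup above 0.002 m and z of deburrer_blade in the frame of cup_mouth between -0.007 and 0.007 m and distance between deburrer_blade and cup_mouth below 0.058 m and x of deburrer_blade in the frame of cup_mouth between -0.019 and 0.019 m and y of deburrer_blade in the frame of cup_mouth above 0.019 m), for 0.1 s.
4. the blade is pressed on the cup's mouth edge, three eighths of the way round (value of joint cup above 0.002 m and z of deburrer_blade in the frame of cup_mouth between -0.007 and 0.007 m and distance between deburrer_blade and cup_mouth below 0.058 m and x of deburrer_blade in the frame of cup_mouth below -0.019 m and y of deburrer_blade in the frame of cup_mouth above 0.019 m), for 0.1 s.
5. the blade is pressed on the cup's mouth edge, half-way round, opposite the handle (value of joint cup above 0.002 m and z of deburrer_blade in the frame of cup_mouth between -0.007 and 0.007 m and distance between deburrer_blade and cup_mouth below 0.058 m and x of deburrer_blade in the frame of cup_mouth below -0.019 m and y of deburrer_blade in the frame of cup_mouth between -0.019 and 0.019 m), for 0.1 s.
6. the blade is pressed on the cup's mouth edge, five eighths of the way round (value of joint cup above 0.002 m and z of deburrer_blade in the frame of cup_mouth between -0.007 and 0.007 m and distance between deburrer_blade and cup_mouth below 0.058 m and x of deburrer_blade in the frame of cup_mouth below -0.019 m and y of deburrer_blade in the frame of cup_mouth below -0.019 m), for 0.1 s.
7. the blade is pressed on the cup's mouth edge, three quarters of the way round (value of joint cup above 0.002 m and z of deburrer_blade in the frame of cup_mouth between -0.007 and 0.007 m and distance between deburrer_blade and cup_mouth below 0.058 m and x of deburrer_blade in the frame of cup_mouth between -0.019 and 0.019 m and y of deburrer_blade in the frame of cup_mouth below -0.019 m), for 0.1 s.
8. the blade is pressed on the cup's mouth edge, seven eighths of the way round (value of joint cup above 0.002 m and z of deburrer_blade in the frame of cup_mouth between -0.007 and 0.007 m and distance between deburrer_blade and cup_mouth below 0.058 m and x of deburrer_blade in the frame of cup_mouth above 0.019 m and y of deburrer_blade in the frame of cup_mouth below -0.019 m), for 0.1 s.
9. the blade is pressed on the cup's mouth edge, back above the handle, circle closed (all of step 1), for 0.1 s.
At the end, for the whole second after the job is handed in: The tool stands upright (within 10 degrees) on the tray's floor, its blade within 40 mm of the tray's centre and no more than 13 mm above the tray's underside; cup and vase are both sprung back up (less than 3 mm down) (horizontal distance between deburrer_blade and tray below 0.04 m and z of deburrer_blade in the frame of tray below 0.013 m and angle between deburrer_grip's own z axis and vertical below 0.17 rad and value of joint each of cup, vase below 0.003 m); the robot touches nothing.
It fails at once if the cup is pressed down over 22 mm, to the bottom of its spring (value of joint cup above 0.022 m).
It fails at once if the narrow-necked vase is pressed down (value of joint vase above 0.005 m).
It also fails if it takes over 64 s, if anything falls off the work surface, if the arm or the gripper's body presses on something with over 40 N, if the wrist force passes 120 N, or if a joint passes its speed limit or range.

## Working session

There is one attempt and no reset: what is moved stays moved. The work goes in short steps, Python scripts to look and compute and a tool call to move; the robot and the scene stay as the last step left them, time stands still between calls to the robot, and variables do not carry over. Pictures are saved under pics/ and viewed, at most 10 in all, crops included, and the job is handed in when it is done.

Besides the shell and the picture viewer there is one more tool, called after "Request:" as name([rows], argument=value, ...), one row to a line, values as JSON. jog_arm: Moves the arm, as the interface text tells. Its arguments: {"type":"object","properties":{"rows":{"type":"array"},"claw":{"type":"number"}},"required":["rows"]}

```bash
mkdir -p pics
python3 - <<'E'
from station import *
import cv2
print(finger_overhang, sense())
for n in ("scene","top"):
    m=camera_model(n);print(n,m)
    cv2.imwrite(f"pics/{n}0.png",capture(n)[:,:,::-1])
E
```

```text
0.0697 {'time_s': 0.0, 'joints': array([-5.37659171e+01,  2.20916719e+01,  3.80072978e-01, -2.93986249e-02,
       -6.84131103e+01, -1.48174034e+01]), 'joint_velocities': array([-0.07381195, -0.0659084 , -0.00201849, -0.05991487, -0.0860394 ,
        0.01365446]), 'effort': array([-2.20521870e-04, -3.90658951e+01,  1.87405980e+01,  4.21997845e+00,
        1.09499742e-02, -1.96539299e-04]), 'tcp_pos': array([ 0.228083  , -0.58140612,  0.2911508 ]), 'ee_rot': array([[-9.31018617e-01, -3.64970576e-01, -9.01676811e-04],
       [-3.64971677e-01,  9.31016393e-01,  2.03763146e-03],
       [ 9.58003648e-05,  2.22615932e-03, -9.99997518e-01]]), 'wrist_force': array([ 0.41547087,  0.2455425 , -0.46517683]), 'moment': array([-0.0293413 ,  0.01541829,  0.01818268]), 'gripper_force': 0.0, 'gripper_width': 0.9993475009762044}
scene {'fovy': 52.8056039489219, 'cx': 316.63373138714746, 'cy': 199.86016053904729, 'eye': array([ 0.82230177, -0.40374525,  0.63465261]), 'rotation': array([[ 0.83956285,  0.40597896, -0.36099211],
       [ 0.5432159 , -0.6186393 ,  0.56762831],
       [ 0.00712125, -0.6726563 , -0.7399208 ]])}
top {'fovy': 57.61351132297878, 'cx': 318.29887926021013, 'cy': 203.83540559111916, 'eye': array([0.52943095, 0.01124002, 0.92746487]), 'rotation': array([[-0.01680691, -0.99709101,  0.0743441 ],
       [-0.99980094,  0.01595984, -0.01197339],
       [ 0.01075204, -0.07453053, -0.99716077]])}
```

View pics/scene0.png

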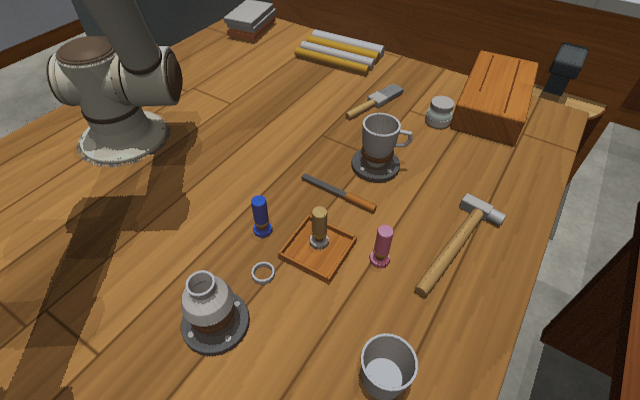

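View pics/top0.png

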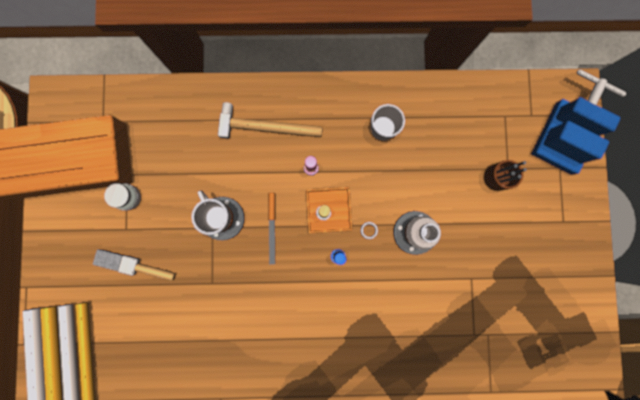

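The scene view shows the pale-handled tool in the tray at (319,228), with blue (261,215) and pink (383,246) look-alikes outside it. The handled cup is at (380,135) and the vase at (205,300). The top view has the tool at (323,212), the tray at (328,211), the cup at (212,217) with its handle towards (203,197), the vase at (425,233), and a handleless loose cup at (387,122). The pale tool in the tray and the handled cup in a rest fit the description. I'll confirm both in one crop.

```bash
cat > h.py <<'E'
import numpy as np, cv2
from station import *
def ray(m,u,v):
    f=200/np.tan(np.radians(m["fovy"]/2))
    d=m["rotation"]@np.array([(u-m["cx"])/f,(v-m["cy"])/f,1.]);return np.array(m["eye"]),d
def onz(m,u,v,z):
    e,d=ray(m,u,v);return e+d*(z-e[2])/d[2]
def proj(m,p):
    f=200/np.tan(np.radians(m["fovy"]/2));q=m["rotation"].T@(np.array(p)-m["eye"])
    return np.array([m["cx"]+f*q[0]/q[2],m["cy"]+f*q[1]/q[2]])
E
python3 - <<'E'
from h import *
t=camera_model("top")
a=cv2.imread("pics/top0.png")[175:255,180:370];b=cv2.imread("pics/scene0.png")[95:285,230:420]
A=cv2.resize(a,None,fx=4,fy=4,interpolation=cv2.INTER_CUBIC);B=cv2.resize(b,None,fx=1.4,fy=1.4)
c=np.zeros((320+266,760,3),np.uint8);c[:320]=A;c[320:,:266]=B;cv2.imwrite("pics/crop.png",c)
print("tool",onz(t,323,212,.095),"tray",onz(t,328,211,.018),"cup",onz(t,210,217,.12),"vase",onz(t,427,233,.13),"hd",onz(t,202,194,.109))
E
```

```text
tool [ 0.57256169 -0.00921408  0.095     ] tray [ 0.57885477 -0.0236752   0.018     ] cup [0.56425324 0.24172581 0.12      ] vase [ 0.52094918 -0.23560396  0.13      ] hd [0.61687078 0.26311099 0.109     ]
```

View pics/crop.png

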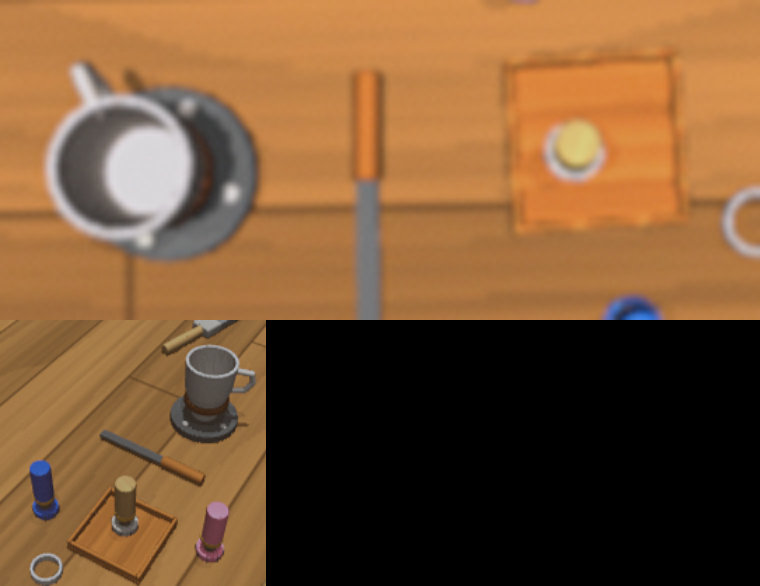

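The crop confirms both choices. The cup's rim centre is at top pixel (210.2,216.7) with its handle end near (199.5,192.5). The pale tool's top is at (324.2,211) inside the tray, whose centre is (329,210.5). I'll move over the tool and refine with the wrist camera.

Request:
jog_arm([
  [[-0.02,0.015,0,0],[-0.036,0.0275,0,0],[-0.036,0.0275,0,0],[-0.036,0.0275,0,0],[-0.036,0.0275,0,0],[-0.036,0.0275,0,0],[-0.036,0.0275,0,0],[-0.036,0.0275,0,0],[-0.036,0.0275,0,0],[-0.036,0.0275,0,0],[-0.036,0.0275,0,0],[-0.036,0.0275,0,0],[-0.036,0.0275,0,0],[-0.036,0.0275,0,0],[-0.036,0.0275,0,0],[-0.007,0.004,0,0],[0,0,0,0],[0,0,0,0]],
])

```text
time_s: 2.35
tcp_pos: [0.5744, -0.0127, 0.2921]
ee_rot: [[-0.931, -0.364, -0.001], [-0.364, 0.931, -0.0], [0.001, 0.0, -1.0]]
wrist_force: [-0.2, -0.4, 0.6]
gripper_width: 0.996
gripper_force: 0.0
```

Run:
```python
from h import *
s=sense();print(s["time_s"],s["tcp_pos"],s["ee_rot"],s["wrist_force"],s["joints"])
m=camera_model("wrist");np.save("m1.npy",m,allow_pickle=True)
im=capture("wrist")[:,:,::-1];cv2.imwrite("pics/w1.png",im)
t=camera_model("top")
print(onz(t,324.2,211,.095),onz(t,329,210.5,.018),onz(t,210.2,216.7,.12),onz(t,199.5,192.5,.109))
print(proj(m,onz(t,324.2,211,.095)), m["eye"])
im=cv2.imread("pics/w1.png")
```

```text
2.35 [ 0.57440022 -0.01270936  0.2921448 ] [[-9.31333154e-01 -3.64167619e-01 -7.07986552e-04]
 [-3.64167623e-01  9.31333413e-01 -1.27163743e-04]
 [ 7.05680449e-04  1.39393970e-04 -9.99999741e-01]] [-0.24654751 -0.43039245  0.64829423] [ 1.48799511e+01  1.71591559e+01 -6.82270844e+00 -3.69287868e-03
 -6.60592110e+01 -8.35220828e+01]
[ 0.57481161 -0.01200597  0.095     ] [ 0.58006811 -0.02620441  0.018     ] [0.56491027 0.24128808 0.12      ] [0.62035728 0.26875012 0.109     ]
[324.80326537 194.12422039] [ 0.49860054 -0.04295742  0.38384184]
```

View pics/w1.png

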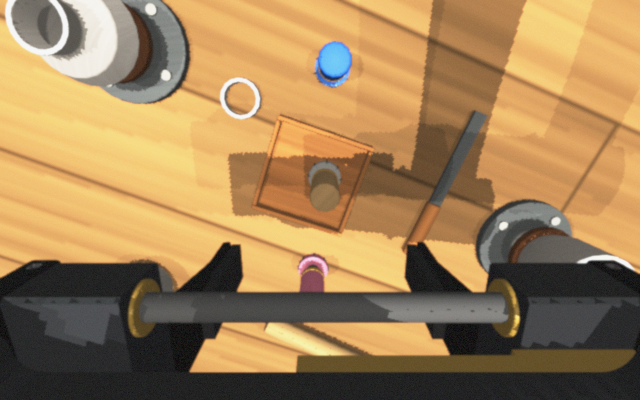

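The tool's top appears at wrist pixel (325,194), exactly where the top view predicted, and the gripper is centred over it. The pink and blue look-alikes are well clear of the fingers. Descending to grasp.

Request:
jog_arm([
  [[0,0.001,0.02,0],[0,0,0.03,0],[0,0,0.03,0],[0,0,0.03,0],[0,0,0.03,0],[0,0,0.02,0],[0,0,0.008,0],[0,0,0,0],[0,0,0,0]],
], claw=1)

```text
time_s: 3.52
tcp_pos: [0.5752, -0.011, 0.1253]
ee_rot: [[-0.931, -0.365, 0.002], [-0.365, 0.931, 0.0], [-0.002, -0.0, -1.0]]
wrist_force: [0.7, -0.0, 0.4]
gripper_width: 0.999
gripper_force: 0.0
```

Request:
jog_arm([
  [[0,0,0,0],[0,0,0,0],[0,0,0,0],[0,0,0,0],[0,0,0,0],[0,0,0,0],[0,0,0,0],[0,0,0,0]],
], claw=0)

```text
time_s: 4.53
tcp_pos: [0.5747, -0.0109, 0.1242]
ee_rot: [[-0.931, -0.365, -0.0], [-0.365, 0.931, 0.0], [0.0, 0.0, -1.0]]
wrist_force: [0.6, 0.6, 0.1]
gripper_width: 0.312
gripper_force: 30.0
```

Request:
jog_arm([
  [[0,0,-0.01,0],[0,0,-0.025,0],[0,0,-0.03,0],[0,0,-0.03,0],[0,0,-0.03,0],[0,0,-0.03,0],[0,0,-0.021,0],[-0.01,0.0105,0,0],[-0.024,0.025,0,0],[-0.03,0.032,0,0],[-0.03,0.032,0,0],[-0.03,0.032,0,0],[-0.022,0.024,0,0],[-0.01,0.01,0,0],[0,0,0,0],[0,0,0,0]],
], claw=0)

```text
time_s: 6.52
tcp_pos: [0.6591, 0.1992, 0.3]
ee_rot: [[-0.931, -0.364, -0.001], [-0.364, 0.931, -0.001], [0.001, -0.0, -1.0]]
wrist_force: [0.4, -0.1, -1.5]
gripper_width: 0.316
gripper_force: 30.0
```

Run:
```python
from h import *
s=sense();print(s["time_s"],s["tcp_pos"],s["wrist_force"],s["gripper_width"])
m=camera_model("wrist");np.save("m2.npy",m,allow_pickle=True)
im=capture("wrist")[:,:,::-1];cv2.imwrite("pics/w2.png",im)
print(proj(m,[.5649,.2413,.12]),proj(m,[.565+.0554,.2413+.0275,.109]))
m1=np.load("m1.npy",allow_pickle=True).item()
print(np.mean([onz(m1,u,v,.018) for u,v in[(280,116),(374,148),(341,232),(253,205)]],0),[onz(m1,u,v,.018) for u,v in[(280,116),(374,148),(341,232),(253,205)]])
```

```text
6.525 [0.65910518 0.19922692 0.29999575] [ 0.43876189 -0.06664283 -1.52586968] 0.31626633456744835
[419.05552003 109.65592338] [415.8205331  183.48070267]
[ 0.58206404 -0.02410464  0.018     ] [array([ 0.53280851, -0.07871541,  0.018     ]), array([0.52757876, 0.02686949, 0.018     ]), array([0.631046  , 0.03061955, 0.018     ]), array([ 0.63682289, -0.07519217,  0.018     ])]
```

View pics/w2.png

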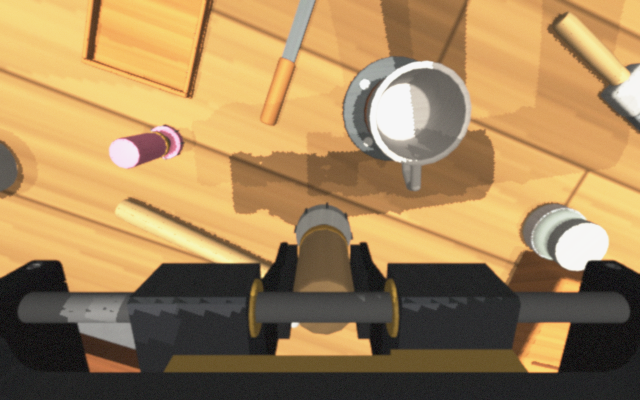

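The wrist view shows the cup's rim centred at about (420,111), outer edges at columns 370/470, handle end at (414,185), and the tool held straight with its blade near (323,225).

Run:
```python
from h import *
m=np.load("m2.npy",allow_pickle=True).item();s=sense()
im=cv2.imread("pics/w2.png");g=im.astype(int)
# bright rim lip: least saturated & bright; ellipse via contour of grey mask
print("blade",proj(m,s["tcp_pos"]-[0,0,.119]),"top",proj(m,s["tcp_pos"]-[0,0,.029]))
c=onz(m,420,111.3,.12);h=onz(m,414.5,186,.109);print(c,h,h-c,np.hypot(*(h-c)[:2]),np.degrees(np.arctan2(*(h-c)[1::-1])))
for p in[(370,111),(470,111),(420,60),(420,163)]:print(onz(m,*p,.12)-c)
a=np.arctan2(*(h-c)[1::-1]);R=s["ee_rot"]
d=c+.0375*np.array([np.cos(a),np.sin(a),0]);print(d,R.T@(d-s["tcp_pos"]))
```

```text
blade [324.19909155 225.51807884] top [324.54345165 304.54493904]
[0.56574201 0.2425289  0.12      ] [0.62283418 0.26872388 0.109     ] [ 0.05709217  0.02619498 -0.011     ] 0.06281474706908043 24.646563133620035
[ 0.01392316 -0.03627357  0.        ]
[-0.01432487  0.03606548  0.        ]
[-0.03317611 -0.01635478  0.        ]
[0.0365289 0.0180076 0.       ]
[0.59982567 0.25816713 0.12      ] [0.0336522  0.07667159 0.18040253]
```

Request:
jog_arm([
  [[0.004,0.009,0,0],[0.008,0.018,0,0],[0.009,0.02,0,0],[0.008,0.018,0,0],[0.005,0.0113,0,0],[0,0,0.01,0],[0,0,0.02,0],[0,0,0.018,0],[0,0,0.008,0],[0,0,0,0],[0,0,0,0]],
], claw=0)

```text
time_s: 7.95
tcp_pos: [0.6005, 0.2588, 0.245]
ee_rot: [[-0.931, -0.365, 0.001], [-0.365, 0.931, 0.001], [-0.002, 0.0, -1.0]]
wrist_force: [-0.3, 0.4, -0.9]
gripper_width: 0.313
gripper_force: 30.0
```

Run:
```python
from h import *
s=sense();print(s["time_s"],s["tcp_pos"],s["wrist_force"])
R=s["ee_rot"]
for k in range(42):
    f=np.radians(25+9*k+94.5);d=R.T@(.005884*np.array([np.cos(f),np.sin(f),0]))
    print(f"[{d[0]:.4f}, {d[1]:.4f}, 0, 0],",end="\n" if k%10==9 else " ")
print(R.T@(np.array([.5995,.2578,.229])-s["tcp_pos"]))
cv2.imwrite("pics/s2.png",capture("scene")[60:220,310:470,::-1].repeat(3,0).repeat(3,1))
```

```text
7.95 [0.60047659 0.25884256 0.24501395] [-0.32309843  0.35560866 -0.89243296]
[0.0008, 0.0058, 0, 0], [0.0017, 0.0056, 0, 0], [0.0026, 0.0053, 0, 0], [0.0034, 0.0048, 0, 0], [0.0041, 0.0042, 0, 0], [0.0047, 0.0035, 0, 0], [0.0052, 0.0028, 0, 0], [0.0056, 0.0019, 0, 0], [0.0058, 0.0010, 0, 0], [0.0059, 0.0001, 0, 0],
[0.0058, -0.0008, 0, 0], [0.0056, -0.0017, 0, 0], [0.0053, -0.0026, 0, 0], [0.0048, -0.0034, 0, 0], [0.0042, -0.0041, 0, 0], [0.0035, -0.0047, 0, 0], [0.0028, -0.0052, 0, 0], [0.0019, -0.0056, 0, 0], [0.0010, -0.0058, 0, 0], [0.0001, -0.0059, 0, 0],
[-0.0008, -0.0058, 0, 0], [-0.0017, -0.0056, 0, 0], [-0.0026, -0.0053, 0, 0], [-0.0034, -0.0048, 0, 0], [-0.0041, -0.0042, 0, 0], [-0.0047, -0.0035, 0, 0], [-0.0052, -0.0028, 0, 0], [-0.0056, -0.0019, 0, 0], [-0.0058, -0.0010, 0, 0], [-0.0059, -0.0001, 0, 0],
[-0.0058, 0.0008, 0, 0], [-0.0056, 0.0017, 0, 0], [-0.0053, 0.0026, 0, 0], [-0.0048, 0.0034, 0, 0], [-0.0042, 0.0041, 0, 0], [-0.0035, 0.0047, 0, 0], [-0.0028, 0.0052, 0, 0], [-0.0019, 0.0056, 0, 0], [-0.0010, 0.0058, 0, 0], [-0.0001, 0.0059, 0, 0],
[0.0008, 0.0058, 0, 0], [0.0017, 0.0056, 0, 0], [ 0.00131429 -0.00061455  0.01601194]
```

View pics/s2.png

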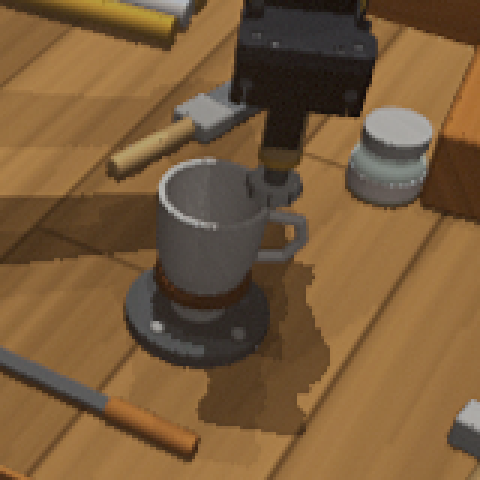

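The blade hovers just above the rim over the handle, as wanted. Pressing down gently.

Request:
jog_arm([
  [[0.001,-0.0005,0.003,0],[0,0,0.003,0],[0,0,0.002,0],[0,0,0.002,0],[0,0,0.002,0],[0,0,0.002,0],[0,0,0.002,0],[0,0,0,0],[0,0,0,0],[0,0,0,0]],
], claw=0)

```text
time_s: 9.25
tcp_pos: [0.5993, 0.258, 0.2284]
ee_rot: [[-0.931, -0.365, 0.0], [-0.365, 0.931, 0.0], [-0.0, 0.0, -1.0]]
wrist_force: [-0.7, -0.6, 3.4]
gripper_width: 0.313
gripper_force: 30.0
```

About 5 N with the tool's weight taken off, so roughly 11 mm down. Starting the circle.

Request:
jog_arm([
  [[0.0008,0.0058,0,0],[0.0017,0.0056,0,0],[0.0026,0.0053,0,0],[0.0034,0.0048,0,0],[0.0041,0.0042,0,0],[0.0047,0.0035,0,0],[0.0052,0.0028,0,0],[0.0056,0.0019,0,0],[0.0058,0.001,0,0],[0.0059,0.0001,0,0],[0,0,0,0]],
], claw=0)

```text
time_s: 10.62
tcp_pos: [0.5486, 0.2759, 0.2283]
ee_rot: [[-0.931, -0.365, -0.001], [-0.365, 0.931, 0.0], [0.001, 0.0, -1.0]]
wrist_force: [0.8, 1.0, 2.3]
gripper_width: 0.314
gripper_force: 30.0
```

Run:
```python
from h import *
s=sense();p=s["tcp_pos"]-[.5655,.242,0];print(p,np.hypot(p[0],p[1]),np.degrees(np.arctan2(p[1],p[0])),s["wrist_force"],s["moment"])
cv2.imwrite("pics/s3.png",capture("scene")[60:220,310:470,::-1].repeat(3,0).repeat(3,1))
```

```text
[-0.01689709  0.03386307  0.22826326] 0.03784466866669142 116.51840921684433 [0.83333754 1.04538652 2.34889992] [ 0.47330021 -0.08679822 -0.00553741]
```

View pics/s3.png

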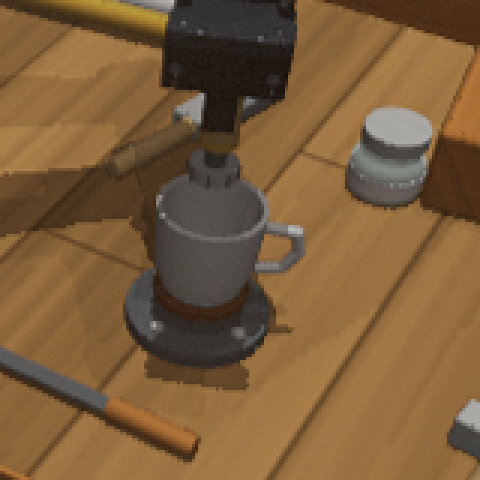

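The blade sits flat on the far side of the rim with the cup pressed down, and the radius is 37.8 mm. Continuing.

Request:
jog_arm([
  [[0.0058,-0.0008,0,0],[0.0056,-0.0017,0,0],[0.0053,-0.0026,0,0],[0.0048,-0.0034,0,0],[0.0042,-0.0041,0,0],[0.0035,-0.0047,0,0],[0.0028,-0.0052,0,0],[0.0019,-0.0056,0,0],[0.001,-0.0058,0,0],[0.0001,-0.0059,0,0],[0,0,0,0]],
], claw=0)

```text
time_s: 12.05
tcp_pos: [0.5313, 0.2252, 0.228]
ee_rot: [[-0.931, -0.365, -0.001], [-0.365, 0.931, -0.001], [0.001, -0.001, -1.0]]
wrist_force: [0.1, 0.2, 2.9]
gripper_width: 0.313
gripper_force: 30.0
```

Request:
jog_arm([
  [[-0.0008,-0.0058,0,0],[-0.0017,-0.0056,0,0],[-0.0026,-0.0053,0,0],[-0.0034,-0.0048,0,0],[-0.0041,-0.0042,0,0],[-0.0047,-0.0035,0,0],[-0.0052,-0.0028,0,0],[-0.0056,-0.0019,0,0],[-0.0058,-0.001,0,0],[-0.0059,-0.0001,0,0],[0,0,0,0]],
], claw=0)

```text
time_s: 13.42
tcp_pos: [0.582, 0.2082, 0.2283]
ee_rot: [[-0.931, -0.365, 0.001], [-0.365, 0.931, -0.0], [-0.001, -0.0, -1.0]]
wrist_force: [-0.6, -1.5, 3.0]
gripper_width: 0.314
gripper_force: 30.0
```

Request:
jog_arm([
  [[-0.0058,0.0008,0,0],[-0.0056,0.0017,0,0],[-0.0053,0.0026,0,0],[-0.0048,0.0034,0,0],[-0.0042,0.0041,0,0],[-0.0035,0.0047,0,0],[-0.0028,0.0052,0,0],[-0.0019,0.0056,0,0],[-0.001,0.0058,0,0],[-0.0001,0.0059,0,0],[0.0003,0.002,0,0],[0,0,0,0],[0,0,0,0],[0,0,0,0]],
], claw=0)

```text
time_s: 15.18
tcp_pos: [0.5983, 0.2601, 0.2284]
ee_rot: [[-0.931, -0.365, 0.001], [-0.365, 0.931, 0.001], [-0.001, 0.001, -1.0]]
wrist_force: [0.6, 1.8, 3.8]
gripper_width: 0.316
gripper_force: 30.0
```

Run:
```python
from h import *
s=sense();p=s["tcp_pos"]-[.5655,.242,0];print(p,np.hypot(p[0],p[1]),np.degrees(np.arctan2(p[1],p[0])),s["wrist_force"],s["moment"])
t=camera_model("top")
cv2.imwrite("pics/s4.png",capture("scene")[60:220,310:470,::-1].repeat(3,0).repeat(3,1))
# tray target from current: mean of top and wrist estimates, old tool position is also fine
print(s["ee_rot"].T@(np.array([.5775,-.018,.30])-s["tcp_pos"]))
```

```text
[0.03279335 0.01813649 0.22838976] 0.03747447049254666 28.944965017720143 [0.63731621 1.82818826 3.77126975] [ 0.3688627  -0.11394386 -0.01957728]
[ 0.12082073 -0.25128077 -0.07197654]
```

View pics/s4.png

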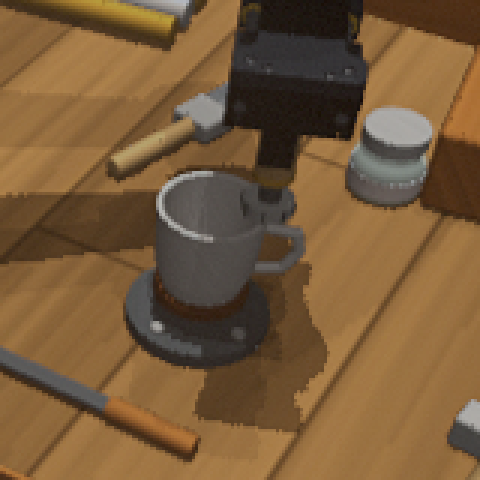

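The circle is closed: the blade is back above the handle at 29° with the cup still pressed. Lifting and carrying the tool over to the tray.

Request:
jog_arm([
  [[0,0,-0.006,0],[0,0,-0.016,0],[0,0,-0.022,0],[0,0,-0.018,0],[0,0,-0.01,0],[0.006,-0.0125,0,0],[0.012,-0.025,0,0],[0.015,-0.0313,0,0],[0.018,-0.0375,0,0],[0.018,-0.0375,0,0],[0.018,-0.0375,0,0],[0.015,-0.0313,0,0],[0.012,-0.025,0,0],[0.0068,-0.0137,0,0],[0,0,0,0],[0,0,0,0],[0,0,0,0]],
], claw=0)

```text
time_s: 17.35
tcp_pos: [0.5776, -0.0176, 0.3001]
ee_rot: [[-0.931, -0.366, -0.0], [-0.366, 0.931, 0.0], [0.0, 0.0, -1.0]]
wrist_force: [0.4, 0.6, -1.3]
gripper_width: 0.316
gripper_force: 30.0
```

Request:
jog_arm([
  [[0,0,0.015,0],[0,0,0.03,0],[0,0,0.035,0],[0,0,0.035,0],[0,0,0.03,0],[0,0,0.015,0],[0,0,0.007,0],[0,0,0,0],[0,0,0,0],[0,0,0,0]],
], claw=0)

```text
time_s: 18.6
tcp_pos: [0.578, -0.0183, 0.1342]
ee_rot: [[-0.931, -0.365, 0.002], [-0.365, 0.931, 0.0], [-0.002, -0.0, -1.0]]
wrist_force: [0.2, -0.6, -0.7]
gripper_width: 0.315
gripper_force: 30.0
```

Request:
jog_arm([
  [[0,0,0.004,0],[0,0,0.003,0],[0,0,0.002,0],[0,0,0.0005,0],[0,0,0,0],[0,0,0,0],[0,0,0,0]],
], claw=0)

```text
time_s: 19.48
tcp_pos: [0.5775, -0.0184, 0.1241]
ee_rot: [[-0.931, -0.365, 0.0], [-0.365, 0.931, -0.0], [-0.0, -0.0, -1.0]]
wrist_force: [-2.3, 0.7, 4.9]
gripper_width: 0.316
gripper_force: 30.0
```

Contact with the tray floor. Releasing the tool, then retreating straight up.

Request:
jog_arm([
  [[0,0,0,0],[0,0,0,0],[0,0,0,0],[0,0,0,0],[0,0,0,0],[0,0,0,0],[0,0,0,0],[0,0,0,0]],
], claw=1)

```text
time_s: 20.48
tcp_pos: [0.5775, -0.0184, 0.1238]
ee_rot: [[-0.931, -0.365, 0.0], [-0.365, 0.931, -0.0], [-0.0, -0.0, -1.0]]
wrist_force: [-0.2, -0.2, 0.8]
gripper_width: 0.993
gripper_force: 0.0
```

Request:
jog_arm([
  [[0,0,-0.01,0],[0,0,-0.025,0],[0,0,-0.035,0],[0,0,-0.035,0],[0,0,-0.035,0],[0,0,-0.03,0],[0,0,0,0],[0,0,0,0],[0,0,0,0]],
], claw=1)

```text
time_s: 21.6
tcp_pos: [0.577, -0.0184, 0.2926]
ee_rot: [[-0.931, -0.365, -0.002], [-0.365, 0.931, -0.0], [0.002, 0.001, -1.0]]
wrist_force: [0.1, 0.2, -0.4]
gripper_width: 0.997
gripper_force: 0.0
```

Run:
```python
from h import *
cv2.imwrite("pics/s5.png",cv2.resize(capture("scene")[80:360,150:500,::-1],None,fx=2,fy=2))
```

```text
(no output)
```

View pics/s5.png

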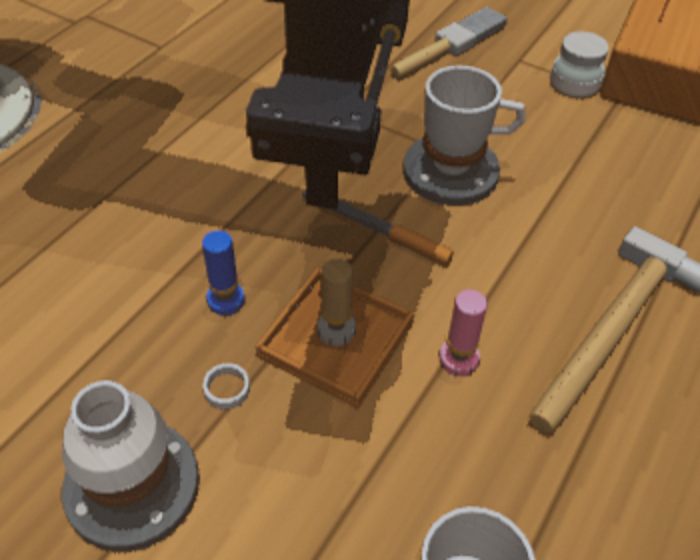

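The tool stands upright in the tray at crop pixel (337,300), the cup has sprung back up, and the gripper is clear.

```bash
python3 -c "
from station import *
print(finish_job())"
```

```text
the job is handed in; nothing more can be done
None
```

The deburring tool went once counter-clockwise round the cup's edge, with light pressure (about 4–5 N) at each point I checked. It now stands upright in its tray, and the job was handed in at about 21.7 s; no verdict was returned.

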